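Hook a tote forward to the pick stop

TASK

The black tote of boards has been left deep in the low roller rack, under its cover shelf. Pick up the orange-handled tote hook, hook its claw over the tote's front lip from inside, and draw the tote out along the rollers until it is pulled up snug and square against the yellow end stop, and hold the pull there a moment - steadily, without tipping the tote up over the stop and without touching it with the gripper. Then unhook, and set the hook back down on the bench beside the rack, standing on its claw and heel, leaving the boards in the tote and the other things on the bench undisturbed.

Things in the scene. Friction and masses are not known exactly. Their poses are not given: they have to be found in the camera images.
- rack: Fixed low roller rack, open at the front. Origin: on the bench under its one lane; +x into the lane (away from the robot, level), +y left, z up. Lane 250 mm wide between guides with tops at z = 52 mm; beams x = -175 to +185, y = +-145 mm. Level steel rollers that turn stiffly, tops at z = 30 mm. In front of the cover (rack x < -45 mm) nothing is above z = 67 mm.
- tote: Open black tote, loose on the rollers, 160 (x) by 220 mm (y) outside, rim looks 4 mm wider, 90 mm high, walls 4 mm; about 0.75 kg with its boards, takes about 1 to 3 N to roll. Starts up to 5 degrees askew. Origin: centre of its underside; x points backwards like the rack's; front wall x = -80 to -76 mm, lip at z = 90 mm.
- tote_lip (a point): Middle of the tote's front lip, on the wall's centre line at its top edge (fixed to the tote).
- boards_a: Stack of round green circuit boards in the tote, 67 mm across, 41 mm high, rests at about tote x = +22, y = +50 mm; origin centre of its underside.
- boards_b: Stack of round green circuit boards in the tote, 67 mm across, 36 mm high, rests at about tote x = +22, y = -45 mm; origin centre of its underside.
- tote_hook: Loose tote hook, 0.18 kg, standing on claw edge and grip heel. Orange grip x = -55 to 55, 26 mm wide (y), z = 0 to 42 mm: take it from above across y. Origin: centre of the grip's underside; x towards the claw. A steel strip 30 mm wide, z = 28 to 33 mm, runs forward to the claw: a plate 30 mm wide at x = 110 (pulling face) to 115 mm, reaching down to z = 0.
- claw (a point): Middle of the claw's lower edge on the hook (hook x = 112.5 mm, z = 0).
- cutters: Bystander: red-handled side cutters, 139 mm, flat on the bench.
- pliers: Bystander: blue-handled long-nose pliers, 157 mm, flat on the bench.
- tape_roll: Bystander: roll of black tape, 62 mm across, 19 mm high, at the right.
- meter: Bystander: yellow multimeter, 150 x 78 x 45 mm, at the right.
- cover_edge (a point): Middle of the front lower edge of the grey cover shelf over the lane: rack x = -45, y = 0, z = 172 mm. The cover runs back from here over y = +-151 mm; top z = 184, rims z = 194 mm. On it stand a parts bin (to z = 275 mm, front at rack x = -20 mm), a solder spool and some boards (fronts at x = 30 mm or further back).
- lane_front (a point): Point at the front of the lane on the rollers' level (rack x = -160, y = 0, z = 30 mm). Near it a yellow end stop (end_stop_c0; 5 mm plate across the lane, top at z = 52 mm) is clamped in slots: its inner face may stand anywhere from rack x = -160 to -132 mm and is not measured; feel it or see it. The tote pulled harder than about 9 N against it by its lip tips up over it.

How it is judged:
By the outcome, as a careful person would: the job done as asked, in the order asked, and still so for the second after the job is handed in, with the robot touching nothing.
It also fails if it takes over 61 s, if anything falls off the work surface, if the arm or the gripper's body presses on something with over 40 N, if the wrist force passes 120 N, or if a joint passes its speed limit or range.

ROBOT

A 6-joint arm with a two-finger parallel gripper is mounted at the origin on a cart in front of the work surface, level with it; the furniture and walls round the work are solid. World frame = base frame: x ahead of the robot, y to its left, z up, the work surface at z = 0. Lengths are in m, angles in rad, forces in N, time in s.
With the tool pointing down it reaches from about 0.325 to 0.875 m from the base axis. Payload 4.4 kg.
Tool frame: the origin (TCP) lies between the finger pads; the fingertips stand 22 mm ahead of it and the grasp point (between the pads) lies 3 mm ahead of it; z points along the fingers, y is the line along which they close (so a half turn about z gives the same grasp; the last joint's range is limited). The gripper opens to 85 mm and grips with 20 to 120 N. Pads are 22 mm wide; open, the fingers measure 114 mm over their backs; the gripper's body (76 mm by 85 mm) begins 54 mm behind the grasp point. The pads swing forward as they close: fully open they stand 13 mm farther back than shut.
Start: joints at [-1.256, 0.207, 1.542, -0, 1.393, -0.15], TCP at [0.258, -0.514, 0.253] pointing down, gripper open.
Joint ranges: [-2.73, 2.73], [-0.86, 2.22], [0.23, 2.46], [-1.11, 4.25], [0.08, 2.63], [-2.82, 2.82]. Speed limits (rad/s): [2.79, 2.79, 3.14, 3.14, 3.14, 3.14].

INTERFACE

Orientations are given as a unit quaternion [x, y, z, w].
In Python, from cell import * gives the robot as it stands. The module is installed in compiled form; this text tells all that it offers.
- The arm moves only by the tool servo_tool, never from a script. Its argument "targets" is text: rows parted by semicolons, each of 6 numbers parted by spaces: the shift along the tool's x, y, z in units of 0.4 m (1.0 is 0.4 m), then the turn, a rotation vector about the tool's x, y, z in units of pi rad (1.0 is pi rad). In form: x y z ax ay az; .... A call has exactly 8 rows; each row is the pose to reach, as a shift and turn from the pose commanded when the call began, along the tool's axes at that moment, turning the shorter way round; what a row does not reach only later rows make up. A row lasts 1/10 s, in which the tool goes at most 50 mm and 8.59 degrees, less where a joint would pass 70% of its speed; a pose out of reach is approached as far as the arm can. A call with a number of a shift or a turn outside -1 to 1 is refused whole. A call with a gripper value outside its range is refused whole. "claw" is the opening, from 0 (shut) to 1 (fully open), set as the call begins (left out, the last holds). The fingers move at their own pace and stop on an object; "newtons" is the grip in N (left out, the last holds). Time passes only in rows, so rows that repeat a pose let the fingers close, or fill a call up. It gives the time, the measured TCP pose, the force, the opening and the grip force at its end, in the units of the state.
- observe(): the state, without advancing time (a new reading comes with each control period).
- read_camera(name): name is "side" or "top" or "wrist"; returns the picture (420x560x3 uint8, red, green, blue); there is no depth.
- camera_info(name): a dict with "fovy" (degrees; the focal length in pixels is half the picture's height over the tangent of half this angle, whatever the lens; pixels are square), "cx", "cy" (the principal point, pixels), "R" (3x3) and "t" (3): a world point X has camera coordinates R X + t. Camera axes: x right, y down, z forward; pixel columns grow to the right and rows downward; lengths in m; the calibration is good to about 2 mm. The wrist camera is an equidistant fisheye: a pixel r from the principal point sees the ray r / f radians off the axis. A picture is of the moment at which its call begins: read the wrist's pose just before it. camera_info takes no time and is no camera call; for the wrist camera it gives the pose at the moment of the call.
- hand_in(): hands the job in; it is judged then, once.
Trained networks look in the newest picture that a camera, given by its name, has taken for a name from the list of things; names that differ only in an ending like _2 or _b are one class to them, and where a whole thing is asked for, a point or a joint stands for the part that bears it (a point fixed in the world has none). Each returns a list of dicts, best first, with "p" (0 to 1); they miss things now and then, are a little off and sometimes report something else, mostly with a low value. They report only what shows in the picture. A call takes as long as a camera call.
- cut_out(thing, camera): "region" (420x560 bool, what is visible of it) and "extent" ([left, top, right, bottom] in pixels, round what is visible of it).
The state is a dict: "t": time; "joint_positions": joint angles; "qd": joint speeds; "joint_efforts": joint torques, N m; "ee_pos": TCP position; "orientation": TCP orientation; "force": force on the tool from outside, world axes, zero at the start; "ft_torque": the same for the moment, N m; "finger_gap": finger opening in m; "gripper_force": force on a finger pad.
Only numpy, scipy, OpenCV 4.12 (cv2) and the standard library are available. Lean on these libraries where they do the work, as an engineer would, in place of code of your own. Each camera call takes 0.05 s, during which the arm holds its last target. There are 200 camera calls.

## Working session

There is one attempt and no reset: what is moved stays moved. The work goes in short steps, Python scripts to look and compute and a tool call to move; the robot and the scene stay as the last step left them, time stands still between calls to the robot, and variables do not carry over. Pictures are saved under pics/ and viewed, at most 10 in all, crops included, and the job is handed in when it is done.

Besides the shell and the picture viewer there is one more tool, called by a JSON object that holds its "op" and its "data", one argument or row to a line. servo_tool: Moves the arm, as the interface text tells. Its arguments: {"type":"object","properties":{"targets":{"type":"string"},"claw":{"type":"number"},"newtons":{"type":"number"}},"required":["targets"]}

```bash
mkdir -p pics; cat > h.py <<'E'
from cell import *
import numpy as np, cv2
from scipy.spatial.transform import Rotation as R
def ray(ci,u,v,H=420):
    f=H/2/np.tan(np.radians(ci['fovy'])/2)
    x,y=(u-ci['cx'])/f,(v-ci['cy'])/f
    Rm=np.array(ci['R']);t=np.array(ci['t'])
    return -Rm.T@t, Rm.T@np.array([x,y,1.])
def onz(ci,u,v,z):
    o,d=ray(ci,u,v); return o+d*(z-o[2])/d[2]
def proj(ci,X):
    f=210/np.tan(np.radians(ci['fovy'])/2)
    c=(np.array(ci['R'])@np.atleast_2d(X).T).T+np.array(ci['t'])
    return np.c_[c[:,0]/c[:,2]*f+ci['cx'],c[:,1]/c[:,2]*f+ci['cy']]
E
python3 - <<'E'
from h import *
print(observe())
for n in ['side','top']:
    im=read_camera(n); cv2.imwrite(f'pics/{n}0.png',im[:,:,::-1]); ci=camera_info(n); print(n,ci, -np.array(ci['R']).T@ci['t'])
    for th in ['tote_hook','tote','rack','cutters','pliers','tape_roll','meter','end_stop_c0']:
        try:
            for d in cut_out(th,n)[:2]: print(th,round(d['p'],2),d['extent'],d['region'].sum())
        except Exception as e: print(th,e)
E
```

```text
{'t': 0.0, 'joint_positions': array([-1.25550793e+00,  2.07434164e-01,  1.54299509e+00, -2.36691995e-05,
        1.39349306e+00, -1.50491494e-01]), 'qd': array([-0.00020654,  0.00100897,  0.00010272,  0.0006329 ,  0.00085737,
       -0.00077557]), 'joint_efforts': array([-2.05093384e-03, -3.83039117e+01, -2.91595852e+01, -4.81405987e-04,
        1.04761103e-02,  1.43755216e-05]), 'ee_pos': array([ 0.2580048 , -0.51305581,  0.25209815]), 'orientation': array([ 9.73002343e-01,  2.30792296e-01, -1.07478840e-04, -1.15992072e-03]), 'force': array([0.43332602, 0.40958891, 0.42463103]), 'ft_torque': array([ 0.04489224, -0.03561249,  0.0518563 ]), 'gripper_force': 0.0, 'finger_gap': 0.08557766218416273}
side {'fovy': 46.46652166406797, 'cx': 277.3194679801374, 'cy': 212.97862781167896, 'R': array([[-0.8314768 , -0.55525706,  0.01832835],
       [-0.25420125,  0.35090788, -0.90124657],
       [ 0.49399196, -0.7540247 , -0.4329188 ]]), 't': array([0.41784044, 0.28052026, 1.31145709])} [-0.22911602  1.12244313  0.81291403]
tote_hook 0.65 [236.3, 235.7, 272.0, 266.2] 465
tote 0.56 [248.6, 176.5,
[... 520 characters left out ...]
368,  0.38032297, -0.62633569],
       [ 0.55227371, -0.29558316, -0.77950262]]), 't': array([0.2073323 , 0.47456368, 1.22440998])} [-0.25342599  0.36312266  1.25351282]
tote_hook 0.73 [252.8, 200.1, 264.0, 242.8] 286
tote 0.68 [292.5, 169.4, 310.9, 183.4] 168
tote 0.3 [377.6, 211.6, 395.3, 226.6] 177
rack 0.93 [283.1, 101.9, 365.4, 216.8] 2951
cutters 0.48 [195.4, 268.2, 210.8, 300.3] 148
pliers 0.45 [136.3, 240.3, 170.3, 260.8] 197
tape_roll 0.68 [379.1, 212.1, 395.4, 226.5] 178
meter 0.57 [377.1, 190.9, 400.9, 207.9] 197
meter 0.15 [379.6, 211.6, 393.8, 226.6] 196
end_stop_c0 it knows: boards, claw, cover_edge, cutters, lane_front, meter, pliers, rack, tape_roll, tote, tote_hook, tote_lip
```

```bash
python3 - <<'E'
import cv2,numpy as np
s=cv2.imread('pics/side0.png');t=cv2.imread('pics/top0.png')
a=cv2.resize(s[130:340,110:380],None,fx=2.9,fy=2.8,interpolation=cv2.INTER_CUBIC)
cv2.imwrite('pics/s1.png',a)
b=cv2.resize(t[95:305,130:410],None,fx=2.85,fy=2.85,interpolation=cv2.INTER_CUBIC)
cv2.imwrite('pics/t1.png',b)
E
```

```text
(no output)
```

View pics/s1.png

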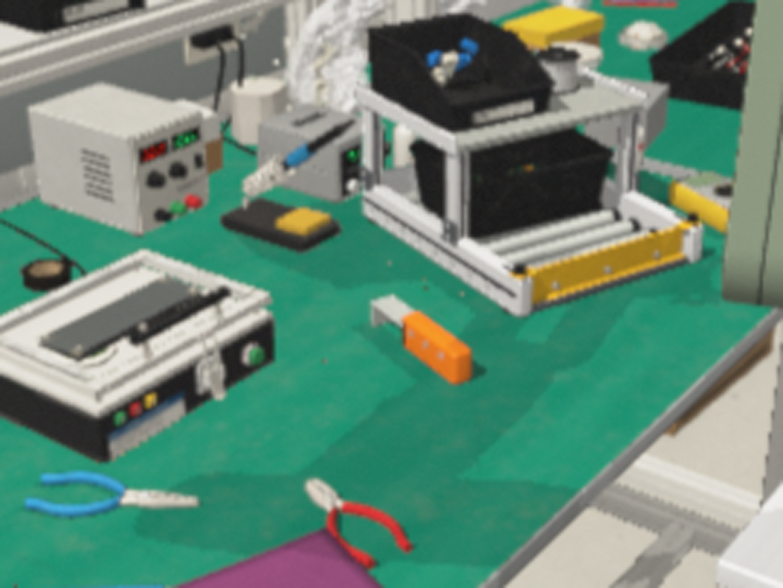

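View pics/t1.png

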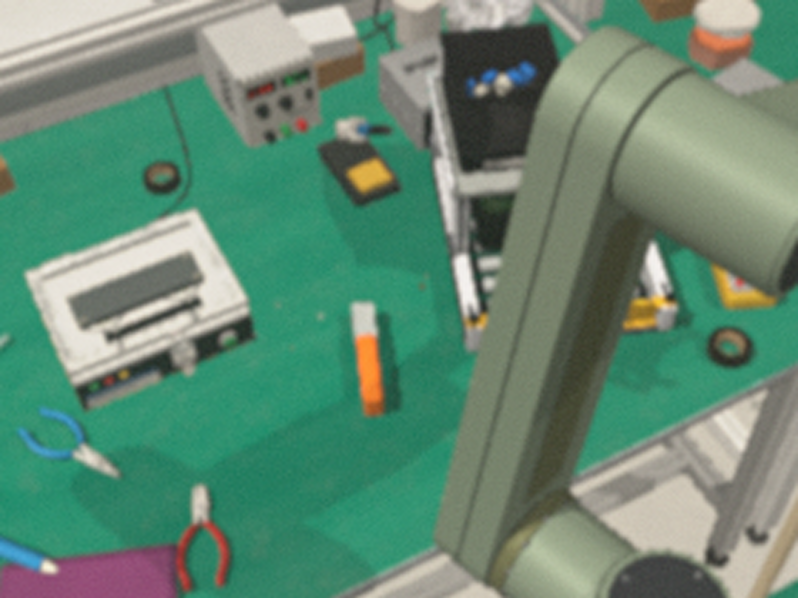

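Side view: the hook lies at about crop (370–470, 295–385), orange grip towards the robot. The rack's yellow stop runs from about (527,290) to (690,240), and the black tote is deep under the cover. In the top view the arm hides part of the rack. I'll fit the hook and rack models next.

```bash
cat >> h.py <<'E'
def orange(im):
    h=cv2.cvtColor(im,cv2.COLOR_RGB2HSV); m=((h[...,0]>=5)&(h[...,0]<=17)&(h[...,1]>170)&(h[...,2]>110)).astype(np.uint8)
    n,l,s,_=cv2.connectedComponentsWithStats(m); return l==1+np.argmax(s[1:,4]) if n>1 else m>0
def box(xs,ys,zs): return np.array([[a,b,c] for a in xs for b in ys for c in zs],float)
def place(P,x,y,yaw): return P@R.from_euler('z',yaw).as_matrix().T+[x,y,0]
def hull(ci,X,s=4):
    p=proj(ci,X); m=np.zeros((420*s,560*s),np.uint8)
    cv2.fillConvexPoly(m,cv2.convexHull(((p+.5)*s).astype(np.float32)).astype(np.int32),1)
    return cv2.resize(m.astype(np.float32),(560,420),interpolation=cv2.INTER_AREA)
E
python3 - <<'E'
from h import *
from scipy.optimize import minimize
G=box([-.055,.055],[-.013,.013],[0,.042])
ci={n:camera_info(n) for n in('side','top')}
M={n:orange(cv2.imread(f'pics/{n}0.png')[:,:,::-1]) for n in ci}
for n in M:
    ys,xs=np.nonzero(M[n]); print(n,M[n].sum(),xs.min(),xs.max(),ys.min(),ys.max(), onz(ci[n],xs.mean(),ys.mean(),.025))
ys,xs=np.nonzero(M['side']); p0=onz(ci['side'],xs.mean(),ys.mean(),.025)
def cost(q,ns=('side','top')): return sum(np.abs(hull(ci[n],place(G,*q))-M[n]).sum() for n in ns)
def fit(ns):
    best=None
    for yw in np.arange(-1.2,1.3,.2):
        r=minimize(cost,[p0[0],p0[1],yw],args=(ns,),method='Nelder-Mead',options=dict(initial_simplex=[[p0[0],p0[1],yw],[p0[0]+.02,p0[1],yw],[p0[0],p0[1]+.02,yw],[p0[0],p0[1],yw+.2]]))
        if best is None or r.fun<best.fun: best=r
    return best.x,best.fun
for ns in (('side','top'),('side',),('top',)): print(ns,fit(ns))
# rack from clicked side points (crop -> full)
def c2f(p): return np.array([110+p[0]/2.9,130+p[1]/2.8])
for nm,p,z in [('stop top L',(527,274),.052),('stop top R',(690,227),.052),('cover FL top',(463,137),.194),('cover FR',(645,90),.194),('beam front L bottom',(527,312),0),('beam back L',(365,212),.0)]:
    print(nm,onz(ci['side'],*c2f(p),z))
def t2f(p): return np.array([130+p[0]/2.85,95+p[1]/2.85])
for nm,p,z in [('beam FL top',(475,322),.067),('beam FR top',(672,298),.067),('cover FL',(460,178),.19)]:
    print(nm,onz(ci['top'],*t2f(p),z))
E
```

```text
side 319 249 271 242 266 [0.54685995 0.03019798 0.025     ]
top 162 255 263 213 239 [0.55225517 0.02081663 0.025     ]
('side', 'top') (array([ 0.55889218,  0.01817127, -0.44226421]), np.float64(163.6875))
('side',) (array([ 0.5556191 ,  0.02186259, -0.49462793]), np.float64(90.25))
('top',) (array([ 0.56041334,  0.01829543, -0.38804437]), np.float64(49.5625))
stop top L [ 0.53508435 -0.13479887  0.052     ]
stop top R [ 0.43944394 -0.36733211  0.052     ]
cover FL top [ 0.64747062 -0.16350335  0.194     ]
cover FR [ 0.5541935  -0.44325952  0.194     ]
beam front L bottom [ 0.5333761  -0.13511919  0.        ]
beam back L [ 0.86786139 -0.25242171  0.        ]
beam FL top [ 0.53014493 -0.12948374  0.067     ]
beam FR top [ 0.43547973 -0.38357496  0.067     ]
cover FL [ 0.66877655 -0.18393339  0.19      ]
```

```bash
cat >> h.py <<'E'
def go(p,yaw=None,tilt=None):
    """units of the move to world TCP p with tool x at yaw, z down; from present pose"""
    s=observe(); A=R.from_quat(s['orientation'])
    d=A.inv().apply(np.array(p)-s['ee_pos'])/.4
    B=A if yaw is None else R.from_matrix(np.array([[np.cos(yaw),np.sin(yaw),0],[np.sin(yaw),-np.cos(yaw),0],[0,0,-1]]).T)
    return np.round(np.r_[d,(A.inv()*B).as_rotvec()/np.pi],4)
def toolyaw():
    s=observe(); m=R.from_quat(s['orientation']).as_matrix(); return s['ee_pos'],np.arctan2(m[1,0],m[0,0]),m[:,2]
E
python3 - <<'E'
from h import *
ci=camera_info('wrist'); s=observe(); A=R.from_quat(s['orientation'])
o=-ci['R'].T@ci['t']; print(A.inv().apply(o-s['ee_pos']), A.inv().apply(ci['R'].T@[0,0,1]),A.inv().apply(ci['R'].T@[1,0,0]),ci['fovy'],ci['cx'],ci['cy'])
print(go([.50,-.08,.30],-.42), go([.50,-.08,.30],-.42+np.pi))
E
```

```text
[ 0.0753365   0.00040364 -0.12097825] [-2.97963974e-01 -4.02801786e-04  9.54577031e-01] [3.29584744e-04 9.99999808e-01 5.24846160e-04] 65.70646984690485 282.13818075207803 206.21112996381765
[ 1.027  -0.6974 -0.1167  0.     -0.      0.282 ] [ 1.027  -0.6974 -0.1167  0.      0.     -0.718 ]
```

```bash
cat >> h.py <<'E'
def go2(p,yaw,th=0):
    s=observe(); A=R.from_quat(s['orientation'])
    B=R.from_matrix(np.array([[np.cos(yaw),np.sin(yaw),0],[np.sin(yaw),-np.cos(yaw),0],[0,0,-1]]).T)*R.from_euler('y',th)
    return np.round(np.r_[A.inv().apply(np.array(p)-s['ee_pos'])/.4,(A.inv()*B).as_rotvec()/np.pi],4)
E
python3 -c "
from h import *
print(go2([.42,-.2,.27],-.35+np.pi,-.4))"
```

```text
[ 0.7136 -0.5192 -0.0417 -0.1476 -0.0638 -0.7283]
```

{"op": "servo_tool", "data": {
  "targets": "0.71 -0.52 -0.04 -0.148 -0.064 -0.728; 0.71 -0.52 -0.04 -0.148 -0.064 -0.728; 0.71 -0.52 -0.04 -0.148 -0.064 -0.728; 0.71 -0.52 -0.04 -0.148 -0.064 -0.728; 0.71 -0.52 -0.04 -0.148 -0.064 -0.728; 0.71 -0.52 -0.04 -0.148 -0.064 -0.728; 0.71 -0.52 -0.04 -0.148 -0.064 -0.728; 0.71 -0.52 -0.04 -0.148 -0.064 -0.728"
}}

```text
t: 1.6
ee_pos: [0.4209, -0.1949, 0.2699]
orientation: [0.67, 0.732, -0.02, 0.121]
force: [-0.3, -1.1, -0.2]
finger_gap: 0.0854
gripper_force: 0.0
```

```bash
python3 -c "
from h import *
print(toolyaw(),observe()['joint_positions'],go2([.42,-.2,.27],-.35+np.pi,-.4))"
```

```text
(array([ 0.42092132, -0.1949495 ,  0.26991275]), np.float64(1.6442773899162453), array([ 0.15102674, -0.19128261, -0.96984632])) [-0.56949002 -0.18925596  1.92431026 -0.08645263  1.17469929 -0.63301738] [-0.0122 -0.0035  0.0019 -0.0699 -0.0309 -0.3509]
```

{"op": "servo_tool", "data": {
  "targets": "-0.01 0 0 -0.07 -0.031 -0.35; -0.01 0 0 -0.07 -0.031 -0.35; -0.01 0 0 -0.07 -0.031 -0.35; -0.01 0 0 -0.07 -0.031 -0.35; -0.01 0 0 -0.07 -0.031 -0.35; -0.01 0 0 -0.07 -0.031 -0.35; -0.01 0 0 -0.07 -0.031 -0.35; -0.01 0 0 -0.07 -0.031 -0.35"
}}

```text
t: 2.4
ee_pos: [0.4185, -0.2042, 0.2701]
orientation: [0.177, 0.964, -0.036, 0.195]
force: [-0.4, -1.1, 0.3]
finger_gap: 0.0856
gripper_force: 0.0
```

```bash
python3 - <<'E'
from h import *
import pickle
ci=camera_info('wrist'); im=read_camera('wrist'); print(toolyaw())
cv2.imwrite('pics/w1.png',im[:,:,::-1]); t=read_camera('top'); cv2.imwrite('pics/top1.png',t[:,:,::-1])
pickle.dump((ci,im,camera_info('top'),t),open('w1.pkl','wb'))
for th in ['tote','tote_lip','tote_hook','rack']:
    for d in cut_out(th,'wrist')[:1]: print(th,round(d['p'],2),d['extent'],d['region'].sum())
cv2.imwrite('pics/w1b.png',cv2.resize(im,None,fx=1.42,fy=1.42,interpolation=cv2.INTER_CUBIC)[:,:,::-1])
E
```

```text
(array([ 0.41833593, -0.20442588,  0.27006649]), np.float64(2.778642553496812), array([ 0.36261242, -0.13900112, -0.92151556]))
tote 0.71 [188.9, 244.0, 355.9, 325.8] 10923
tote_lip 0.79 [189.7, 241.3, 354.6, 326.2] 10919
tote_hook 0.97 [445.6, 96.1, 508.6, 214.6] 3233
rack 0.62 [137.8, 145.2, 391.4, 366.6] 28873
```

View pics/w1b.png

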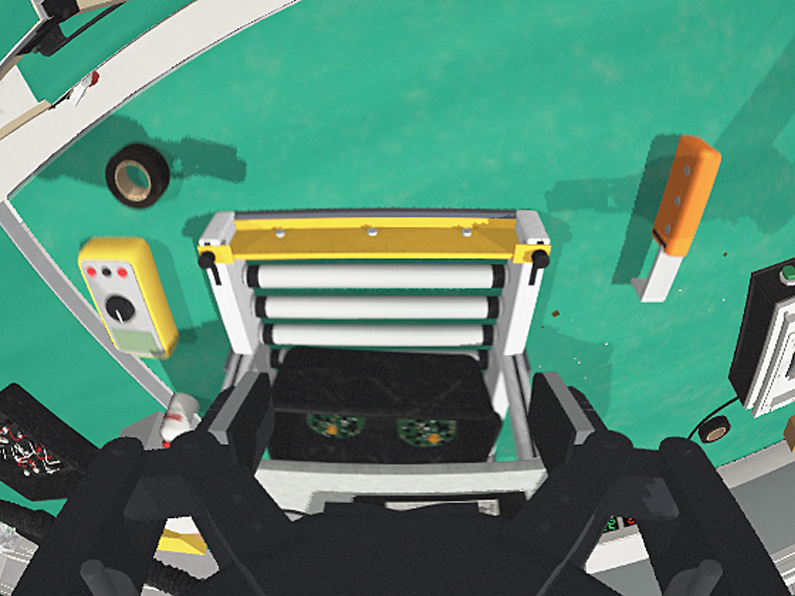

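The wrist view shows the stop at about y=215–260 px, the tote's front wall between y≈350 and 415, both board stacks inside, and the hook at (640–720, 135–300). I'll enlarge the rack and undistort it for measuring.

```bash
python3 - <<'E'
from h import *
import pickle
ci,im,_,_=pickle.load(open('w1.pkl','rb'))
c=cv2.resize(im[140:335,135:400],None,fx=3,fy=3,interpolation=cv2.INTER_CUBIC)
c=np.clip(255*(c/255.)**.6,0,255).astype(np.uint8)
cv2.imwrite('pics/w1c.png',c[:,:,::-1])
E
```

```text
(no output)
```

View pics/w1c.png

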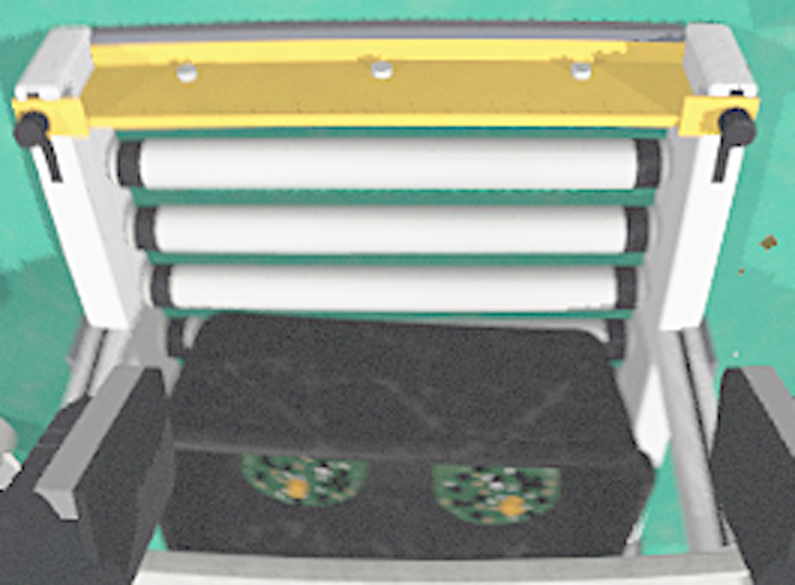

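```bash
cat >> h.py <<'E'
def fray(ci,u,v):
    f=210/np.tan(np.radians(ci['fovy'])/2); d=np.array([u-ci['cx'],v-ci['cy']]); r=np.hypot(*d); a=r/f
    Rm=np.array(ci['R']); c=np.r_[d/r*np.sin(a),np.cos(a)]; return -Rm.T@ci['t'],Rm.T@c
def fz(ci,u,v,z):
    o,d=fray(ci,u,v); return o+d*(z-o[2])/d[2]
def fproj(ci,X):
    f=210/np.tan(np.radians(ci['fovy'])/2)
    c=(np.array(ci['R'])@np.atleast_2d(X).T).T+np.array(ci['t'])
    r=np.hypot(c[:,0],c[:,1]); a=np.arctan2(r,c[:,2])
    return c[:,:2]/r[:,None]*a[:,None]*f+[ci['cx'],ci['cy']]
E
cat > m.py <<'E'
from h import *
import pickle
ci,im,_,_=pickle.load(open('w1.pkl','rb'))
def P(x,y,z): return fz(ci,135+x/3,140+y/3,z)
pts={'stopL':(90,128,.052),'stopR':(682,128,.052),'r1L':(120,163,.018),'r1R':(660,163,.018),'r3L':(155,286,.018),'r3R':(635,286,.018),
'covL':(135,572,.172),'covR':(750,552,.172),'beamFLo':(52,28,.052),'beamFRo':(727,25,.052),
'beamRin':(690,95,.052),'beamRin2':(662,328,.052),'beamLin':(90,95,.052),'beamLin2':(130,328,.052),
'beamRout':(753,95,.052),'beamRout2':(697,328,.052),'beamLout':(18,95,.052),'beamLout2':(88,328,.052),
'lipL':(172,446,.12),'lipR':(652,462,.12),'lipM':(405,453,.12),'botL':(200,318,.03),'botR':(610,335,.03)}
W={k:P(*p) for k,p in pts.items()}
for k in W: print(k,W[k].round(4))
def dv(a,b):
    d=W[a]-W[b]; print(a,b,'len',np.linalg.norm(d[:2]).round(4),'yaw of normal',(np.arctan2(d[1],d[0])+np.pi/2).round(4))
for a,b in [('stopR','stopL'),('r1R','r1L'),('r3R','r3L'),('covR','covL'),('lipR','lipL'),('lipR','lipM'),('botR','botL'),('beamRin2','beamRin'),('beamLin2','beamLin'),('beamRout2','beamRout'),('beamLout2','beamLout'),('beamFRo','beamFLo'),('beamRin','beamLin'),('beamRout','beamLout')]: dv(a,b)
E
python3 m.py
```

```text
stopL [ 0.4616 -0.3707  0.052 ]
stopR [ 0.545  -0.1537  0.052 ]
r1L [ 0.501  -0.3918  0.018 ]
r1R [ 0.5872 -0.1661  0.018 ]
r3L [ 0.5748 -0.4186  0.018 ]
r3R [ 0.6588 -0.1946  0.018 ]
covL [ 0.5923 -0.4048  0.172 ]
covR [ 0.6632 -0.1688  0.172 ]
beamFLo [ 0.4164 -0.3593  0.052 ]
beamFRo [ 0.5052 -0.1275  0.052 ]
beamRin [ 0.5308 -0.1474  0.052 ]
beamRin2 [ 0.6555 -0.1856  0.052 ]
beamLin [ 0.4481 -0.3618  0.052 ]
beamLin2 [ 0.568  -0.4204  0.052 ]
beamRout [ 0.5392 -0.1236  0.052 ]
beamRout2 [ 0.662  -0.1698  0.052 ]
beamLout [ 0.4362 -0.3904  0.052 ]
beamLout2 [ 0.5611 -0.4412  0.052 ]
lipL [ 0.5789 -0.3878  0.12  ]
lipR [ 0.6605 -0.2015  0.12  ]
lipM [ 0.6144 -0.2958  0.12  ]
botL [ 0.5926 -0.3997  0.03  ]
botR [ 0.6759 -0.2132  0.03  ]
stopR stopL len 0.2325 yaw of normal 2.7748
r1R r1L len 0.2416 yaw of normal 2.7767
r3R r3L len 0.2393 yaw of normal 2.7827
covR covL len 0.2464 yaw of normal 2.8496
lipR lipL len 0.2034 yaw of normal 2.7288
lipR lipM len 0.105 yaw of normal 2.6868
botR botL len 0.2042 yaw of normal 2.7216
beamRin2 beamRin len 0.1304 yaw of normal 1.2733
beamLin2 beamLin len 0.1334 yaw of normal 1.1161
beamRout2 beamRout len 0.1312 yaw of normal 1.2109
beamLout2 beamLout len 0.1348 yaw of normal 1.1846
beamFRo beamFLo len 0.2482 yaw of normal 2.7758
beamRin beamLin len 0.2298 yaw of normal 2.7736
beamRout beamLout len 0.2861 yaw of normal 2.7731
```

```bash
python3 - <<'E'
from h import *
from scipy.optimize import minimize
import pickle
ciw,im,cit,t=pickle.load(open('w1.pkl','rb')); cis=camera_info('side')
G=box([-.055,.055],[-.013,.013],[0,.042])
O={'w':orange(im),'t':orange(t),'s':orange(cv2.imread('pics/side0.png')[:,:,::-1])}
C={'w':ciw,'t':cit,'s':cis}
for k in O: print(k,O[k].sum())
def hw(X):
    p=fproj(ciw,X);m=np.zeros((1680,2240),np.uint8);cv2.fillConvexPoly(m,cv2.convexHull(((p+.5)*4).astype(np.float32)).astype(np.int32),1)
    return cv2.resize(m.astype(np.float32),(560,420),interpolation=cv2.INTER_AREA)
def cost(q,ks): return sum(np.abs((hw(place(G,*q)) if k=='w' else hull(C[k],place(G,*q)))-O[k]).sum()/np.sqrt(O[k].sum()) for k in ks)
for ks in ('w','t','s','wts','ts'):
    x0=[.556,.02,-.42]
    r=minimize(cost,x0,args=(ks,),method='Nelder-Mead',options=dict(initial_simplex=[x0,[.57,.02,-.42],[.556,.035,-.42],[.556,.02,-.2]]))
    print(ks,r.x.round(4),round(r.fun,2))
E0=np.array([.934,-.358]);L0=np.array([.358,.934])
def P(x,y,z): return fz(ciw,135+x/3,140+y/3,z)
for n,p in {'FR bot':(727,25,0),'FL bot':(52,28,0),'FRi bot':(685,25,0),'top front R':(750,90,.067),'rear post R':(680,328,.052),'stop outer bot':(380,42,.008)}.items():
    w=P(*p)[:2]; print(n,'e',(w@E0).round(4),'l',(w@L0).round(4))
E
```

```text
w 2081
t 93
s 319
w [ 0.5567  0.0182 -0.29  ] 15.81
t [ 0.5633  0.0178 -0.3888] 12.32
s [ 0.5548  0.0228 -0.4919] 5.14
wts [ 0.557   0.0194 -0.4135] 36.15
ts [ 0.5583  0.0193 -0.4391] 18.52
FR bot e 0.5471 l 0.0797
FL bot e 0.5471 l -0.2116
FRi bot e 0.5478 l 0.0611
top front R e 0.5357 l 0.07
rear post R e 0.6789 l 0.07
stop outer bot e 0.5533 l -0.0669
```

```bash
python3 - <<'E'
from h import *
import pickle
ciw,im,cit,t=pickle.load(open('w1.pkl','rb'))
c=cv2.resize(im[85:220,430:520],None,fx=4.4,fy=4.4,interpolation=cv2.INTER_CUBIC)
m=orange(im)[85:220,430:520]; c2=cv2.resize(m.astype(np.uint8)*255,None,fx=4.4,fy=4.4); cv2.imwrite('pics/hk.png',np.hstack([c[:,:,::-1],cv2.merge([c2]*3)]))
E
```

```text
(no output)
```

View pics/hk.png

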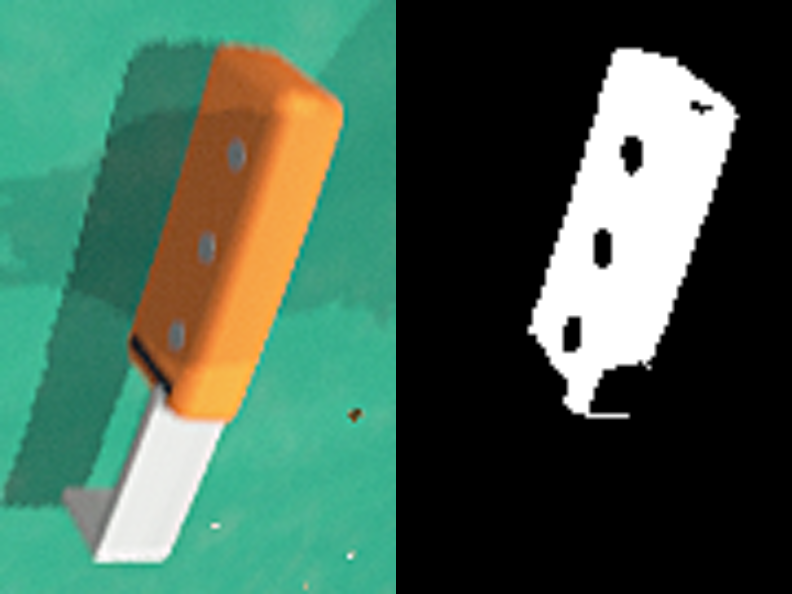

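```bash
python3 - <<'E'
from h import *
from scipy.optimize import least_squares
import pickle
ciw,im,_,_=pickle.load(open('w1.pkl','rb'))
obs=[((65,492),(.1125,-.015,0)),((95,561),(.115,-.015,.033)),((168,561),(.115,.015,.033)),((222,48),(-.055,-.013,0)),((132,350),(.055,-.013,0)),((342,108),(-.055,.013,.040)),((238,415),(.055,.013,.040)),((222,425),(.055,.015,.033))]
u=np.array([[430+a[0]/4.4,85+a[1]/4.4] for a,_ in obs]);X=np.array([b for _,b in obs])
f=lambda q:(fproj(ciw,place(X,*q))-u).ravel()
r=least_squares(f,[.557,.019,-.4],loss='soft_l1'); print(r.x,f(r.x).reshape(-1,2).round(1))
x,y,yw=r.x
print(go2([x,y,.12],yw+np.pi,0))
E
```

```text
[ 0.55720728  0.02131384 -0.37761349] [[-0.5  0.2]
 [ 0.2  0.2]
 [ 0.2  0.2]
 [-0.9 -2.2]
 [-2.9  0.8]
 [ 3.7  0.1]
 [-0.1  3.5]
 [ 2.4 -1.8]]
[0.0358 0.6505 0.3927 0.0007 0.1269 0.0028]
```

{"op": "servo_tool", "data": {
  "targets": "0.036 0.65 0.25 0 0.127 0.003; 0.036 0.65 0.25 0 0.127 0.003; 0.036 0.65 0.3 0 0.127 0.003; 0.036 0.65 0.38 0 0.127 0.003; 0.036 0.65 0.393 0 0.127 0.003; 0.036 0.65 0.393 0 0.127 0.003; 0.036 0.65 0.393 0 0.127 0.003; 0.036 0.65 0.393 0 0.127 0.003"
}}

```text
t: 3.5
ee_pos: [0.5561, 0.0225, 0.1179]
orientation: [0.186, 0.983, 0.001, -0.002]
force: [-0.1, 0.6, 0.6]
finger_gap: 0.0856
gripper_force: 0.0
```

```bash
python3 - <<'E'
from h import *
ci=camera_info('wrist'); im=read_camera('wrist'); print(toolyaw())
x,y,yw=.5572,.0205,-.384
X=place(np.array([[-.055,-.013,.042],[-.055,.013,.042],[.055,.013,.042],[.055,-.013,.042],[.115,-.015,.033],[.115,.015,.033]]),x,y,yw)
v=im[:,:,::-1].copy()
for p in fproj(ci,X): cv2.circle(v,(int(round(p[0])),int(round(p[1]))),2,(255,0,255),-1)
cv2.imwrite('pics/w2.png',cv2.resize(v,None,fx=1.42,fy=1.42))
print(go2([x,y,.030],yw+np.pi,0))
E
```

```text
(array([0.55667783, 0.02138043, 0.11945051]), np.float64(2.7657612809823346), array([-7.90481380e-04,  1.49420031e-03, -9.99998571e-01]))
[-0.0023 -0.0018  0.2236  0.0003 -0.0004  0.0026]
```

View pics/w2.png

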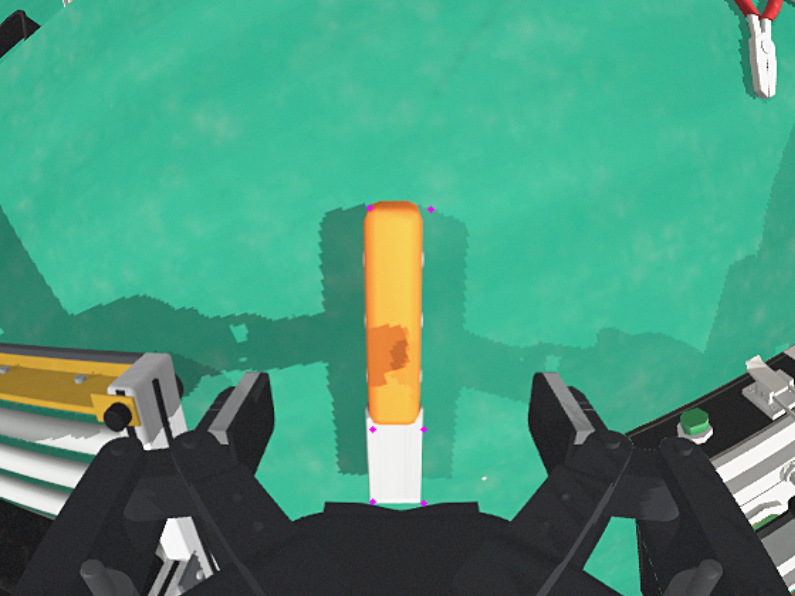

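Fingers straddle the grip (grip centre x≈394, fingers' middle≈401), and the hook lies parallel to the tool. Going down and closing.

{"op": "servo_tool", "data": {
  "targets": "0 -0.006 0.1 0 0 0; 0 -0.006 0.18 0 0 0; 0 -0.006 0.215 0 0 0; 0 -0.006 0.222 0 0 0; 0 -0.006 0.222 0 0 0; 0 -0.006 0.222 0 0 0; 0 -0.006 0.222 0 0 0; 0 -0.006 0.222 0 0 0"
}}

```text
t: 4.35
ee_pos: [0.5569, 0.0191, 0.0322]
orientation: [0.187, 0.982, 0.001, 0.001]
force: [-0.1, 0.2, -0.5]
finger_gap: 0.0853
gripper_force: 0.0
```

{"op": "servo_tool", "data": {
  "targets": "0 0 0 0 0 0; 0 0 0 0 0 0; 0 0 0 0 0 0; 0 0 0 0 0 0; 0 0 0 0 0 0; 0 0 0 0 0 0; 0 0 0 0 0 0; 0 0 0 0 0 0",
  "claw": 0,
  "newtons": 70
}}

```text
t: 5.15
ee_pos: [0.5561, 0.0191, 0.031]
orientation: [0.187, 0.982, 0.001, 0.0]
force: [0.5, 0.2, 2.3]
finger_gap: 0.0248
gripper_force: 69.2
```

{"op": "servo_tool", "data": {
  "targets": "0 0 -0.05 0 0 0; 0 0 -0.15 0 0 0; 0 0 -0.25 0 0 0; 0 0 -0.35 0 0 0; 0 0 -0.45 0 0 0; 0 0 -0.45 0 0 0; 0 0 -0.45 0 0 0; 0 0 -0.45 0 0 0"
}}

```text
t: 5.95
ee_pos: [0.5541, 0.0191, 0.2084]
orientation: [0.187, 0.982, 0.001, -0.003]
force: [-0.8, 0.7, -1.6]
finger_gap: 0.0252
gripper_force: 69.0
```

```bash
python3 - <<'E'
from h import *
print(toolyaw(),observe()['force'])
s=read_camera('side'); c=cut_out('tote_hook','side'); print([ (d['p'],d['extent']) for d in c[:2]])
l,t,r,b=[int(k) for k in c[0]['extent']]
cv2.imwrite('pics/s3.png',cv2.resize(s[t-45:b+45,l-50:r+60],None,fx=4,fy=4,interpolation=cv2.INTER_CUBIC)[:,:,::-1]); print(l-50,t-45)
w=read_camera('wrist'); cv2.imwrite('pics/w3.png',w[:,:,::-1])
e=np.array([.934,-.358]);l=np.array([.358,.934])
for ee in (.722-.1125-.09,.722-.1125): print(go2(np.r_[ee*e-.066*l,.162],-.366+np.pi))
E
```

```text
(array([0.55406796, 0.01905767, 0.20835016]), np.float64(2.7647462489634993), array([-0.00471459,  0.00270695, -0.99998522])) [-0.84877475  0.70989322 -1.55149197]
[(0.65, [238.7, 188.0, 274.4, 216.6])]
188 143
[-3.040e-02 -7.052e-01  1.149e-01  3.000e-04 -1.700e-03 -3.500e-03]
[-2.554e-01 -7.027e-01  1.137e-01  3.000e-04 -1.700e-03 -3.500e-03]
```

{"op": "servo_tool", "data": {
  "targets": "-0.01 -0.12 0 0 -0.001 -0.003; -0.03 -0.24 0 0 -0.001 -0.003; -0.03 -0.36 0.02 0 -0.001 -0.003; -0.03 -0.48 0.05 0 -0.001 -0.003; -0.03 -0.6 0.08 0 -0.001 -0.003; -0.03 -0.705 0.11 0 -0.001 -0.003; -0.03 -0.705 0.117 0 -0.001 -0.003; -0.03 -0.705 0.117 0 -0.001 -0.003"
}}

```text
t: 6.9
ee_pos: [0.4619, -0.2477, 0.1616]
orientation: [0.184, 0.983, 0.002, -0.0]
force: [0.5, 0.2, -1.5]
finger_gap: 0.0254
gripper_force: 69.6
```

```bash
python3 - <<'E'
from h import *
p,yw,z=toolyaw(); print(p,yw,z)
s=read_camera('side'); v=s[:,:,::-1].copy(); ci=camera_info('side')
H=np.array([[-.055,.013,0],[-.055,.013,.042],[.055,.013,.042],[.115,.015,.033],[.115,-.015,.033],[.1125,.015,0]])
X=place(H,p[0],p[1],yw-np.pi)+[0,0,p[2]-.031]
v=cv2.resize(v[120:270,210:400],None,fx=4,fy=4,interpolation=cv2.INTER_CUBIC)
for q in proj(ci,X): cv2.circle(v,tuple(int(round(k)) for k in ((q-[210,120]+.5)*4)),2,(255,0,255),-1)
cv2.imwrite('pics/s4.png',v)
e=np.array([.934,-.358]);l=np.array([.358,.934])
print('claw e,l',X[-1][:2]@e,X[-1][:2]@l)
print(go2(np.r_[(.722-.1125)*e-.066*l,.161],-.366+np.pi))
E
```

```text
[ 0.4618581  -0.24774452  0.16156346] 2.7713989125410663 [ 1.92532704e-04  3.93537187e-03 -9.99992238e-01]
claw e,l 0.6326588103895824 -0.05151346955447159
[-0.223  -0.0016  0.0032  0.0011  0.     -0.0007]
```

View pics/s4.png

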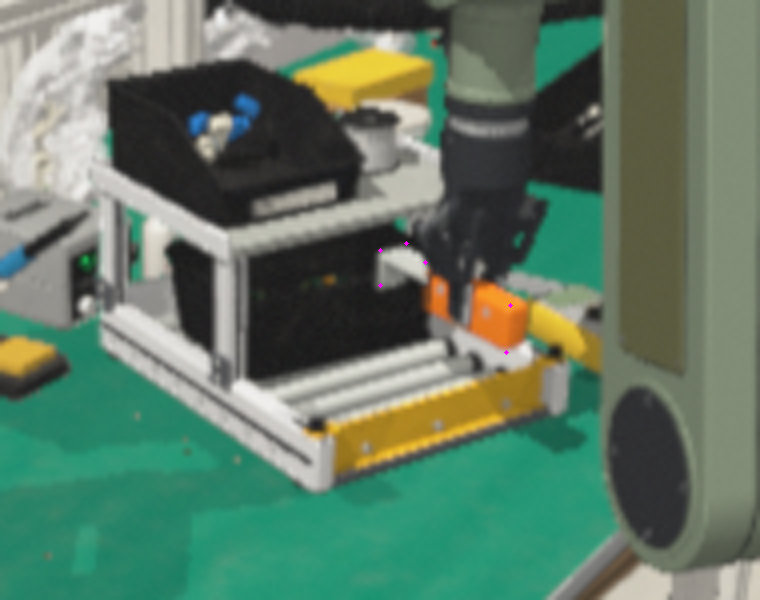

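The claw matches the overlay within about 1 px at (380,250)–(380,287), so the hook is level. Entering above the lip and under the cover.

{"op": "servo_tool", "data": {
  "targets": "-0.03 0 0.001 0 0 0; -0.06 0 0.001 0 0 0; -0.09 0 0.001 0 0 0; -0.12 -0.001 0.001 0 0 0; -0.15 -0.001 0.001 0 0 0; -0.19 -0.001 0.001 0 0 0; -0.223 -0.001 0.001 0 0 0; -0.223 -0.001 0.001 0 0 0"
}}

```text
t: 7.75
ee_pos: [0.5491, -0.2805, 0.1638]
orientation: [0.182, 0.983, 0.0, 0.003]
force: [0.6, 0.7, -1.2]
finger_gap: 0.0252
gripper_force: 69.7
```

```bash
python3 - <<'E'
from h import *
p,yw,z=toolyaw(); print(p,yw,z,observe()['force'])
w=read_camera('wrist'); ci=camera_info('wrist')
cv2.imwrite('pics/w4.png',cv2.resize(w,None,fx=1.42,fy=1.42)[:,:,::-1])
E
```

```text
[ 0.54909619 -0.28051842  0.16376187] 2.7757856321590566 [ 5.45471562e-03 -4.21303959e-04 -9.99985034e-01] [ 0.58078108  0.65818595 -1.19181144]
```

View pics/w4.png

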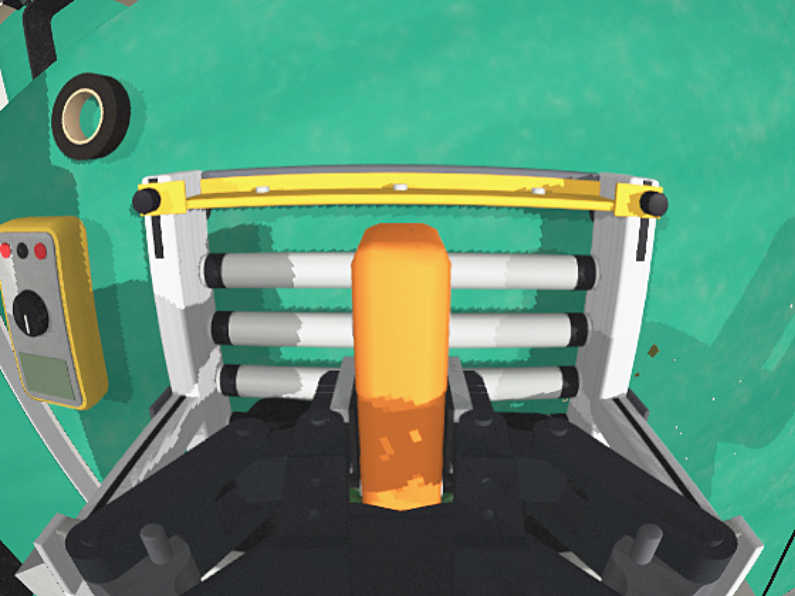

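Hook grip is centred over the lane (x≈400) and square to the rack. Lowering.

{"op": "servo_tool", "data": {
  "targets": "0 0 0.01 0 0 0; 0 0 0.025 0 0 0; 0 0 0.04 0 0 0; 0 0 0.055 0 0 0; 0 0 0.07 0 0 0; 0 0 0.08 0 0 0; 0 0 0.08 0 0 0; 0 0 0.08 0 0 0"
}}

```text
t: 8.6
ee_pos: [0.5465, -0.2802, 0.1313]
orientation: [0.183, 0.983, 0.001, 0.001]
force: [1.0, 0.5, -1.7]
finger_gap: 0.0247
gripper_force: 69.7
```

{"op": "servo_tool", "data": {
  "targets": "0.008 0 0 0 0 0; 0.016 0 0 0 0 0; 0.024 0 0 0 0 0; 0.032 0 0 0 0 0; 0.04 0 0 0 0 0; 0.048 0 0 0 0 0; 0.056 0 0 0 0 0; 0.064 0 0 0 0 0"
}}

```text
t: 9.4
ee_pos: [0.5223, -0.2708, 0.1313]
orientation: [0.183, 0.983, 0.001, 0.001]
force: [-0.7, -0.0, -2.7]
finger_gap: 0.0252
gripper_force: 69.7
```

{"op": "servo_tool", "data": {
  "targets": "0.01 0 0 0 0 0; 0.02 0 0 0 0 0; 0.03 0 0 0 0 0; 0.04 0 0 0 0 0; 0.05 0 0 0 0 0; 0.06 0 0 0 0 0; 0.07 0 0 0 0 0; 0.08 0 0 0 0 0"
}}

```text
t: 10.2
ee_pos: [0.4926, -0.2593, 0.1313]
orientation: [0.183, 0.983, 0.001, 0.002]
force: [3.0, -0.2, -3.1]
finger_gap: 0.0252
gripper_force: 69.5
```

{"op": "servo_tool", "data": {
  "targets": "0.01 0 0 0 0 0; 0.02 0 0 0 0 0; 0.03 0 0 0 0 0; 0.04 0 0 0 0 0; 0.05 0 0 0 0 0; 0.06 0 0 0 0 0; 0.07 0 0 0 0 0; 0.08 0 0 0 0 0"
}}

```text
t: 11.0
ee_pos: [0.4627, -0.2478, 0.1312]
orientation: [0.183, 0.983, 0.001, 0.002]
force: [2.6, 1.2, -0.5]
finger_gap: 0.0251
gripper_force: 69.7
```

```bash
python3 - <<'E'
from h import *
p,yw,z=toolyaw(); e=np.array([.934,-.358]);l=np.array([.358,.934])
print(p,'TCP e,l',p[:2]@e,p[:2]@l,yw-np.pi,'F along lane',observe()['force'][:2]@e)
w=read_camera('side')
for n in ('tote','tote_lip'): print([(d['p'],d['extent']) for d in cut_out(n,'side')[:1]])
E
```

```text
[ 0.46268095 -0.24777682  0.13119305] TCP e,l 0.5208481073956993 -0.06578376631166152 -0.36738264114791486 F along lane 2.020440893736756
[(0.78, [259.2, 176.9, 320.6, 223.7])]
[]
```

{"op": "servo_tool", "data": {
  "targets": "0.012 0 0 0 0 0; 0.024 0 0 0 0 0; 0.036 0 0 0 0 0; 0.048 0 0 0 0 0; 0.06 0 0 0 0 0; 0.072 0 0 0 0 0; 0.084 0 0 0 0 0; 0.096 0 0 0 0 0"
}}

```text
t: 11.95
ee_pos: [0.4267, -0.234, 0.131]
orientation: [0.183, 0.983, 0.001, 0.002]
force: [2.8, -1.6, -2.4]
finger_gap: 0.0251
gripper_force: 69.5
```

{"op": "servo_tool", "data": {
  "targets": "0.003 0 0 0 0 0; 0.006 0 0 0 0 0; 0.009 0 0 0 0 0; 0.012 0 0 0 0 0; 0.014 0 0 0 0 0; 0.016 0 0 0 0 0; 0.018 0 0 0 0 0; 0.02 0 0 0 0 0"
}}

```text
t: 12.75
ee_pos: [0.4195, -0.2312, 0.131]
orientation: [0.183, 0.983, 0.001, 0.001]
force: [2.3, 0.1, -2.5]
finger_gap: 0.0251
gripper_force: 69.6
```

```bash
cat > st.py <<'E'
from h import *
p,yw,z=toolyaw(); e=np.array([.934,-.358]);l=np.array([.358,.934])
F=np.array([observe()['force'] for _ in range(4)])
print('TCP e,l,z',p[:2]@e,p[:2]@l,p[2],yw-np.pi,'F',(F[:,:2]@e).round(2),(F[:,:2]@l).round(2),F[:,2].round(2))
E
python3 st.py
```

```text
TCP e,l,z 0.474623295193758 -0.06573296519170375 0.13097038499693267 -0.3673765870831751 F [2.13 2.13 2.13 2.13] [0.94 0.94 0.94 0.94] [-2.47 -2.47 -2.47 -2.47]
```

{"op": "servo_tool", "data": {
  "targets": "0.003 0 0 0 0 0; 0.006 0 0 0 0 0; 0.009 0 0 0 0 0; 0.012 0 0 0 0 0; 0.014 0 0 0 0 0; 0.016 0 0 0 0 0; 0.018 0 0 0 0 0; 0.02 0 0 0 0 0"
}}

```text
t: 13.55
ee_pos: [0.412, -0.2283, 0.1309]
orientation: [0.183, 0.983, 0.001, 0.001]
force: [3.0, 0.3, -3.0]
finger_gap: 0.0253
gripper_force: 69.6
```

{"op": "servo_tool", "data": {
  "targets": "0.001 0 0 0 0 0; 0.002 0 0 0 0 0; 0.003 0 0 0 0 0; 0.004 0 0 0 0 0; 0.005 0 0 0 0 0; 0.006 0 0 0 0 0; 0.007 0 0 0 0 0; 0.008 0 0 0 0 0"
}}

```text
t: 14.35
ee_pos: [0.4093, -0.2274, 0.131]
orientation: [0.183, 0.983, 0.001, 0.002]
force: [4.2, -1.0, -3.4]
finger_gap: 0.0252
gripper_force: 69.6
```

```bash
python3 st.py; python3 - <<'E'
from h import *
v=read_camera('wrist'); cv2.imwrite('pics/w5.png',cv2.resize(v,None,fx=1.42,fy=1.42)[:,:,::-1])
E
```

```text
TCP e,l,z 0.4637067367190448 -0.06584998355015659 0.13098616891898834 -0.36751276673405453 F [4.26 4.26 4.26 4.26] [0.52 0.52 0.52 0.52] [-3.45 -3.45 -3.45 -3.45]
```

View pics/w5.png

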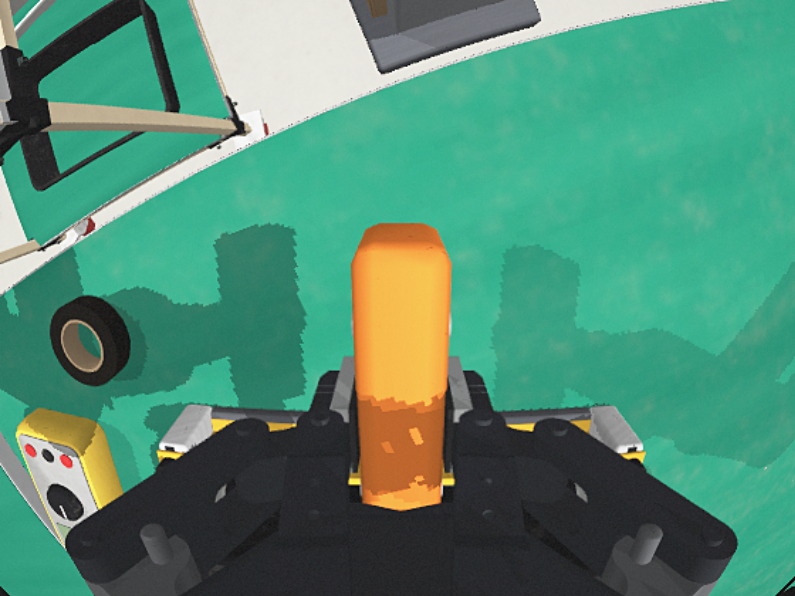

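The gripper hides the tote front. Force along the lane rose to 4.3 N, so contact is starting; creeping on.

{"op": "servo_tool", "data": {
  "targets": "0.001 0 0 0 0 0; 0.002 0 0 0 0 0; 0.003 0 0 0 0 0; 0.004 0 0 0 0 0; 0.004 0 0 0 0 0; 0.004 0 0 0 0 0; 0.004 0 0 0 0 0; 0.004 0 0 0 0 0"
}}

```text
t: 15.2
ee_pos: [0.4076, -0.2268, 0.131]
orientation: [0.183, 0.983, 0.001, 0.001]
force: [2.8, -2.6, -3.1]
finger_gap: 0.0248
gripper_force: 69.5
```

```bash
python3 st.py
```

```text
TCP e,l,z 0.46186626179049806 -0.0658805288345478 0.13095417339613305 -0.36756324502465 F [3.55 3.55 3.55 3.55] [-1.38 -1.38 -1.38 -1.38] [-3.06 -3.06 -3.06 -3.06]
```

{"op": "servo_tool", "data": {
  "targets": "0.001 0 0 0 0 0; 0.002 0 0 0 0 0; 0.003 0 0 0 0 0; 0.004 0 0 0 0 0; 0.004 0 0 0 0 0; 0.004 0 0 0 0 0; 0.004 0 0 0 0 0; 0.004 0 0 0 0 0"
}}

```text
t: 16.0
ee_pos: [0.4061, -0.2261, 0.131]
orientation: [0.183, 0.983, 0.001, 0.001]
force: [2.7, -2.2, -2.8]
finger_gap: 0.0253
gripper_force: 69.5
```

{"op": "servo_tool", "data": {
  "targets": "0.001 0 0 0 0 0; 0.002 0 0 0 0 0; 0.003 0 0 0 0 0; 0.004 0 0 0 0 0; 0.004 0 0 0 0 0; 0.004 0 0 0 0 0; 0.004 0 0 0 0 0; 0.004 0 0 0 0 0"
}}

```text
t: 16.8
ee_pos: [0.4046, -0.2254, 0.1309]
orientation: [0.183, 0.983, 0.001, 0.001]
force: [3.3, -2.1, -2.4]
finger_gap: 0.0251
gripper_force: 69.5
```

```bash
python3 st.py
```

```text
TCP e,l,z 0.4585769922133166 -0.06572775488033154 0.13090839202359145 -0.3673778045935907 F [3.87 3.87 3.87 3.87] [-0.81 -0.81 -0.81 -0.81] [-2.44 -2.44 -2.44 -2.44]
```

{"op": "servo_tool", "data": {
  "targets": "0.001 0 0 0 0 0; 0.002 0 0 0 0 0; 0.003 0 0 0 0 0; 0.004 0 0 0 0 0; 0.004 0 0 0 0 0; 0.004 0 0 0 0 0; 0.004 0 0 0 0 0; 0.004 0 0 0 0 0"
}}

```text
t: 17.6
ee_pos: [0.4031, -0.2249, 0.1309]
orientation: [0.183, 0.983, 0.001, 0.001]
force: [2.3, -2.1, -3.0]
finger_gap: 0.0247
gripper_force: 69.5
```

{"op": "servo_tool", "data": {
  "targets": "0.001 0 0 0 0 0; 0.002 0 0 0 0 0; 0.003 0 0 0 0 0; 0.003 0 0 0 0 0; 0.003 0 0 0 0 0; 0.003 0 0 0 0 0; 0.003 0 0 0 0 0; 0.003 0 0 0 0 0"
}}

```text
t: 18.4
ee_pos: [0.4026, -0.2247, 0.131]
orientation: [0.183, 0.983, 0.001, 0.002]
force: [6.2, -3.1, -5.1]
finger_gap: 0.025
gripper_force: 69.4
```

```bash
python3 st.py;  python3 - <<'E'
from h import *
v=read_camera('side'); cv2.imwrite('pics/s6.png',cv2.resize(v[130:280,220:360],None,fx=4,fy=4,interpolation=cv2.INTER_CUBIC)[:,:,::-1])
E
```

```text
TCP e,l,z 0.45643262916318333 -0.06575779944549678 0.13097952489009151 -0.36754545681855344 F [6.91 6.91 6.91 6.91] [-0.72 -0.72 -0.72 -0.72] [-5.14 -5.14 -5.14 -5.14]
```

View pics/s6.png

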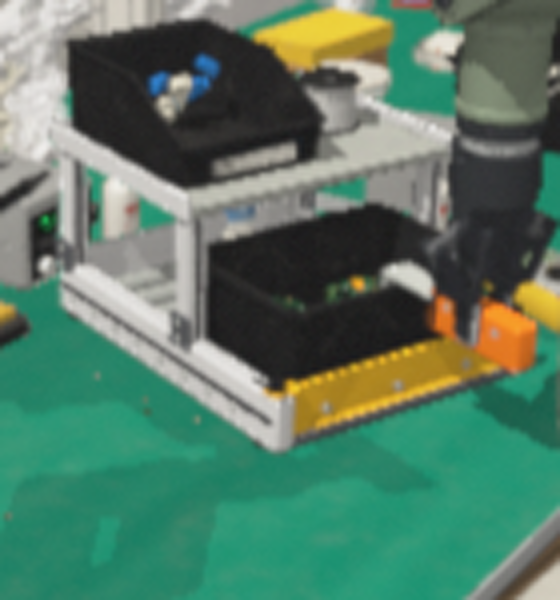

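The tote stands up against the yellow stop at about (290–440, 380), flat on the rollers, with the boards inside; the pull is 6.9 N. Holding.

{"op": "servo_tool", "data": {
  "targets": "0 0 0 0 0 0; 0 0 0 0 0 0; 0 0 0 0 0 0; 0 0 0 0 0 0; 0 0 0 0 0 0; 0 0 0 0 0 0; 0 0 0 0 0 0; 0 0 0 0 0 0"
}}

```text
t: 19.25
ee_pos: [0.4025, -0.2247, 0.131]
orientation: [0.183, 0.983, 0.001, 0.002]
force: [6.0, -2.7, -4.9]
finger_gap: 0.0251
gripper_force: 69.4
```

{"op": "servo_tool", "data": {
  "targets": "0 0 0 0 0 0; 0 0 0 0 0 0; 0 0 0 0 0 0; 0 0 0 0 0 0; 0 0 0 0 0 0; 0 0 0 0 0 0; 0 0 0 0 0 0; 0 0 0 0 0 0"
}}

```text
t: 20.05
ee_pos: [0.4025, -0.2247, 0.131]
orientation: [0.183, 0.983, 0.001, 0.002]
force: [5.4, -2.9, -4.8]
finger_gap: 0.0251
gripper_force: 69.4
```

```bash
python3 st.py; python3 - <<'E'
from h import *
# square check: mask of tote in top and side
t=read_camera('top')
for n in ('tote','boards_a'):
    print(n,[(round(d['p'],2),d['extent']) for d in cut_out(n,'top')[:2]])
cv2.imwrite('pics/t6.png',t[:,:,::-1])
E
```

```text
TCP e,l,z 0.4564386436637014 -0.06579682894951198 0.1309831266696822 -0.36761137003073197 F [6.13 6.13 6.13 6.13] [-0.76 -0.76 -0.76 -0.76] [-4.81 -4.81 -4.81 -4.81]
tote []
boards_a []
```

{"op": "servo_tool", "data": {
  "targets": "-0.003 0 0 0 0 0; -0.008 0 0 0 0 0; -0.015 0 0 0 0 0; -0.022 0 0 0 0 0; -0.025 0 -0.01 0 0 0; -0.025 0 -0.04 0 0 0; -0.025 0 -0.08 0 0 0; -0.025 0 -0.12 0 0 0"
}}

```text
t: 21.0
ee_pos: [0.4112, -0.2281, 0.1802]
orientation: [0.183, 0.983, 0.001, 0.001]
force: [0.3, -0.4, -1.1]
finger_gap: 0.0253
gripper_force: 69.7
```

{"op": "servo_tool", "data": {
  "targets": "0 0 -0.04 0 0 0; 0 0 -0.08 0 0 0; 0 0 -0.12 0 0 0; 0 0 -0.16 0 0 0; 0 0 -0.16 0 0 0; 0 0 -0.16 0 0 0; 0 0 -0.16 0 0 0; 0 0 -0.16 0 0 0"
}}

```text
t: 21.8
ee_pos: [0.4104, -0.2277, 0.2419]
orientation: [0.183, 0.983, 0.001, 0.0]
force: [-0.2, -0.3, -1.6]
finger_gap: 0.0253
gripper_force: 69.7
```

```bash
python3 st.py; python3 - <<'E'
from h import *
import pickle
# placement options beside rack: original place
print(go2([.555,.03,.231],-.38+np.pi))
w=read_camera('wrist')
E
```

```text
TCP e,l,z 0.46483390483098763 -0.06573959610497951 0.24186504041282017 -0.36742851370417373 F [-0.04 -0.04 -0.04 -0.04] [-0.33 -0.33 -0.33 -0.33] [-1.63 -1.63 -1.63 -1.63]
[-1.059e-01  7.310e-01  2.920e-02  9.000e-04  1.000e-04  4.000e-03]
```

{"op": "servo_tool", "data": {
  "targets": "-0.02 0.1 0 0 0 0.004; -0.04 0.2 0 0 0 0.004; -0.06 0.3 0 0 0 0.004; -0.08 0.42 0 0 0 0.004; -0.1 0.54 0 0 0 0.004; -0.106 0.65 0.02 0 0 0.004; -0.106 0.73 0.029 0 0 0.004; -0.106 0.73 0.029 0 0 0.004"
}}

```text
t: 22.65
ee_pos: [0.5556, 0.0331, 0.2303]
orientation: [0.186, 0.982, 0.002, 0.0]
force: [0.0, -0.1, -2.3]
finger_gap: 0.025
gripper_force: 69.9
```

{"op": "servo_tool", "data": {
  "targets": "0 0 0.1 0 0 0; 0 0 0.2 0 0 0; 0 0 0.3 0 0 0; 0 0 0.38 0 0 0; 0 0 0.43 0 0 0; 0 0 0.46 0 0 0; 0 0 0.47 0 0 0; 0 0 0.47 0 0 0"
}}

```text
t: 23.45
ee_pos: [0.5563, 0.0289, 0.0441]
orientation: [0.189, 0.982, 0.001, 0.002]
force: [-1.0, 0.5, -1.8]
finger_gap: 0.0254
gripper_force: 70.0
```

```bash
python3 st.py; python3 -c "
from h import *
print(go2([.555,.03,.031],-.38+np.pi))"
```

```text
TCP e,l,z 0.5092301424498755 0.22615785327517765 0.04413677581234211 -0.3803727521322644 F [-1.07 -1.07 -1.07 -1.07] [0.08 0.08 0.08 0.08] [-1.79 -1.79 -1.79 -1.79]
[ 0.0041  0.0013  0.0328  0.0006  0.0009 -0.0001]
```

Slow lowering until contact.

{"op": "servo_tool", "data": {
  "targets": "0 0 0.008 0 0 0; 0 0 0.014 0 0 0; 0 0 0.02 0 0 0; 0 0 0.024 0 0 0; 0 0 0.027 0 0 0; 0 0 0.029 0 0 0; 0 0 0.03 0 0 0; 0 0 0.03 0 0 0"
}}

```text
t: 24.25
ee_pos: [0.5561, 0.0293, 0.032]
orientation: [0.189, 0.982, 0.001, 0.001]
force: [-0.3, -0.1, -1.7]
finger_gap: 0.0254
gripper_force: 70.0
```

```bash
python3 st.py
```

```text
TCP e,l,z 0.5089003824743342 0.22643764399792018 0.031971920834137295 -0.3800320531216972 F [-0.25 -0.25 -0.25 -0.25] [-0.19 -0.19 -0.19 -0.19] [-1.66 -1.66 -1.66 -1.66]
```

{"op": "servo_tool", "data": {
  "targets": "0 0 0.001 0 0 0; 0 0 0.002 0 0 0; 0 0 0.003 0 0 0; 0 0 0.003 0 0 0; 0 0 0.003 0 0 0; 0 0 0.003 0 0 0; 0 0 0.003 0 0 0; 0 0 0.003 0 0 0"
}}

```text
t: 25.05
ee_pos: [0.5563, 0.0293, 0.031]
orientation: [0.189, 0.982, 0.001, 0.002]
force: [-1.6, -0.6, 1.0]
finger_gap: 0.0254
gripper_force: 70.2
```

{"op": "servo_tool", "data": {
  "targets": "0 0 0 0 0 0; 0 0 0 0 0 0; 0 0 0 0 0 0; 0 0 0 0 0 0; 0 0 0 0 0 0; 0 0 0 0 0 0; 0 0 0 0 0 0; 0 0 0 0 0 0",
  "claw": 1,
  "newtons": 20
}}

```text
t: 25.85
ee_pos: [0.5561, 0.0293, 0.0308]
orientation: [0.189, 0.982, 0.001, 0.001]
force: [0.1, 0.9, -0.3]
finger_gap: 0.0853
gripper_force: 0.0
```

{"op": "servo_tool", "data": {
  "targets": "0 0 -0.03 0 0 0; 0 0 -0.08 0 0 0; 0 0 -0.16 0 0 0; 0 0 -0.26 0 0 0; 0 0 -0.36 0 0 0; 0 0 -0.46 0 0 0; 0 0 -0.5 0 0 0; 0 0 -0.5 0 0 0"
}}

```text
t: 26.65
ee_pos: [0.5579, 0.0289, 0.2359]
orientation: [0.189, 0.982, 0.001, 0.006]
force: [0.2, -0.9, 0.2]
finger_gap: 0.0851
gripper_force: 0.0
```

```bash
python3 st.py; python3 - <<'E'
from h import *
from scipy.optimize import minimize
im=read_camera('side'); ci=camera_info('side'); cv2.imwrite('pics/s7.png',im[:,:,::-1]); m=orange(im)
G=box([-.055,.055],[-.013,.013],[0,.042]); print(m.sum(),np.abs(hull(ci,place(G,.556,.029,-.38))-m).sum(),np.abs(hull(ci,place(G,.556,.029,-.38)+[0,0,.012])-m).sum())
print(go2([.37,-.22,.30],-.367+np.pi,-.25))
E
```

```text
TCP e,l,z 0.5107519921549181 0.22671521051260185 0.2358827656805323 -0.3799170790785831 F [0.46 0.46 0.46 0.46] [-0.77 -0.77 -0.77 -0.77] [0.18 0.18 0.18 0.18]
317 131.6875 253.3125
[ 2.007e-01 -7.505e-01 -1.712e-01  5.000e-04 -7.740e-02 -4.200e-03]
```

{"op": "servo_tool", "data": {
  "targets": "0.05 -0.12 -0.04 0 -0.01 0; 0.1 -0.24 -0.1 0 -0.02 0; 0.15 -0.36 -0.17 0 -0.04 0; 0.2 -0.48 -0.17 0 -0.06 0; 0.2 -0.6 -0.17 0 -0.077 0; 0.2 -0.7 -0.17 0 -0.077 -0.004; 0.2 -0.75 -0.17 0 -0.077 -0.004; 0.2 -0.75 -0.17 0 -0.077 -0.004"
}}

```text
t: 27.5
ee_pos: [0.3675, -0.2221, 0.2961]
orientation: [0.185, 0.975, -0.022, 0.118]
force: [-0.6, 0.3, -0.4]
finger_gap: 0.0855
gripper_force: 0.0
```

```bash
python3 - <<'E'
from h import *
import pickle
ci=camera_info('wrist'); im=read_camera('wrist'); pickle.dump((ci,im),open('w7.pkl','wb')); print(toolyaw())
e=np.array([.934,-.358]);l=np.array([.358,.934])
for n,z in (('tote',.12),('boards_a',.07),('tote_hook',.03)):
    for d in cut_out(n,'wrist')[:2]: print(n,round(d['p'],2),d['extent'],d['region'].sum())
    if n=='tote': reg=d['region']
# rectify at z=.052 (stop top) and .12 (lip): rows = e, cols = l ; boundary scans
def rect(z,es,ls):
    E,L=np.meshgrid(es,ls,indexing='ij'); X=np.c_[(E.ravel()[:,None]*e+L.ravel()[:,None]*l),np.full(E.size,z)]
    p=fproj(ci,X).astype(np.float32).reshape(*E.shape,2); return cv2.remap(im,p[...,0],p[...,1],cv2.INTER_LINEAR)
es=np.arange(.52,.62,.002)
for z in (.052,.12):
    print('z',z)
    for ll in (-.15,-.12,-.09,-.04,-.01,.02):
        c=rect(z,es,[ll-.004,ll,ll+.004]).mean(1); print(ll,' '.join(f'{int(a)}/{int(b)}' for a,b in zip(c[:,0],c[:,2])))
E
```

```text
(array([ 0.3682315 , -0.2204895 ,  0.29606635]), np.float64(2.7690261122893913), array([ 0.2232991 , -0.08455398, -0.97107576]))
tote 0.59 [202.4, 229.7, 389.2, 346.5] 16370
boards_a 0.93 [242.1, 267.2, 286.4, 302.7] 1473
boards_a 0.82 [308.2, 268.2, 353.6, 313.2] 1631
tote_hook 0.72 [454.7, 148.7, 510.5, 250.4] 2436
z 0.052
-0.15 112/121 121/133 201/101 253/82 248/82 250/83 224/66 166/47 162/45 168/46 173/49 174/50 174/49 175/51 175/50 178/51 178/52 174/50 197/54 251/78 253/81 151/54 24/36 28/33 28/30 31/32 32/32 28/30 30/32 30/32 33/33 34/33 30/30 32/32 33/33 32/32 31/32 32/31 31/33 26/29 30/29 33/33 31/30 30/31 27/30 30/30 34/34 38/38 37/38 47/48
-0.12 105/114 112/132 193/100 251/80 247/81 248/82 253/77 186/49 169/48 173/50 175/50 175/51 177/51 178/52 180/52 179/51 177/50 172/50 199/55 250/75 255/82 159/49 23/29 28/33 30/31 28/31 27/29 28/29 35/37 38/38 34/32 33/34 30/31 33/32 31/31 30/31 31/30 35/36 37/38 36/34 33/33 33/33 30/31 29/30 29/30 29/30 32/32 34/34 36/38 44/46
-0.09 99/107 110/131 179/110 251/79 247/81 247/82 251/79 189/50 171/50 175/50 176/50 176/51 175/50 173/50 174/5
[... 2367 characters left out ...]
/73 81/80 55/60 55/65 65/77 100/107 100/105 56/63 62/71 55/69 59/75 61/76 64/73
-0.01 32/33 28/31 30/29 31/31 31/32 30/32 33/33 32/33 32/31 31/33 35/36 38/37 37/37 37/35 33/32 35/36 31/32 32/33 39/41 40/41 49/50 60/59 60/58 63/63 63/62 66/65 66/66 58/57 67/65 66/67 74/65 93/93 86/81 78/76 76/88 75/90 117/124 113/119 74/79 48/56 45/56 41/51 95/100 72/82 99/106 65/78 51/73 118/98 196/111 194/71
0.02 89/96 92/91 93/93 87/87 76/75 67/68 59/60 54/54 34/36 31/30 30/30 32/32 31/32 32/32 30/32 30/30 29/30 33/32 35/36 39/40 47/48 60/59 56/56 42/44 33/35 33/35 32/34 33/33 33/35 35/36 35/36 34/34 37/37 35/37 37/37 35/35 35/37 35/36 31/33 34/35 34/35 34/35 34/34 34/35 35/35 35/35 34/35 35/36 35/36 34/36
```

The stop's inner edge is at about 0.563 m and the lip at about 0.562 m all along their width, so the tote is snug and square. Both board stacks are in it, and the hook is standing on the bench.

```bash
python3 -c "
from cell import *
print(hand_in())"
```

```text
the job is handed in; nothing more can be done
None
```

The job is handed in at about 28 s: the tote is snug and square against the end stop after a hold of about 1.7 s at roughly 6 to 7 N, the boards are still in it, and the hook is back on the bench beside the rack. I checked the finish by measurement only, having used all 10 picture views, and `hand_in()` returned no verdict.

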